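# Calibrate the bench reader with both ends of the bar

### The job

Calibrate the bench reader: move the old green sample out of its channel into the steel tray, then push the calibration bar's black end squarely against the orange sensing plate until the plate is fully in and keep it there for about a second. Draw the bar back, turn it round and do the same with its white end, then lay the bar flat in the blue cradle. Do not shift or tip any of the other things on the bench.

Things in the scene. Friction and masses are not known exactly. Their poses are not given: they have to be found in the camera images.
- bar_mid (a point): centre (half-way up) of the calibration bar: a loose rectangular bar 120 mm long (its x axis), 36 mm wide (y), 56 mm high (z up), 0.35 kg or so, blue-grey in the middle with a black end at +x and a white end at -x, each end cap 24 mm long. It starts lying on the table in any direction.
- black_end (a point): centre of the black end face of the bar, 60 mm from bar_mid along the bar's +x
- white_end (a point): centre of the white end face of the bar, 60 mm from bar_mid along the bar's -x
- sample_mid (a point): centre (half-way up) of the old sample: a loose green block 70 mm long (x), 36 mm wide (y), 50 mm high, about 0.2 kg, left standing lengthwise in the reader's channel
- plate_face (a point): centre of the front face of the reader's upright orange sensing plate (44 mm wide, 50 mm high, 12 mm thick), 38 mm above the table; it moves with the plate. Its x axis points horizontally into the reader, the way the plate is pushed; z is up.
- reader: fixed beige reader; origin on the table below the resting plate face, axes as plate_face. Before the plate (to -x) a straight open-topped channel 170 mm long, open at its far end: floor 10 mm above the table, 52 mm between side walls 8 mm thick with tops 20 mm above the table. Housing from 45 mm behind the plate face, 300 mm wide, 120 mm tall, 178 mm tall from 175 mm behind.
- plate (a joint): travel of the spring-loaded sensing plate in m: 0 resting (out), 0.012 fully in at its stop. The spring takes 3 N to start and 6.6 N at the stop, and pushes the plate out again.
- cradle: fixed blue shallow open-topped cradle for the calibration bar, outside 150 mm (its x) by 64 mm (y), walls 4 mm thick and 15 mm high over the table, inner floor about 4 mm above the table; origin at the centre of its underside, on the table
- tray: fixed steel-coloured shallow open-topped tray for samples already read, outside 128 mm (its x) by 98 mm (y), walls 4 mm thick and 15 mm high over the table, inner floor about 4 mm above the table; origin at the centre of its underside, on the table. Cradle and tray may have exchanged places.
- reagent: bystander: amber reagent bottle, 60 mm across, 125 mm tall; origin at the centre of its underside
- beaker: bystander: clear glass beaker, 64 mm across, 85 mm tall; origin at the centre of its underside
- dishes: bystander: stack of three white and clear dishes, 90 mm across, 45 mm tall; origin at the centre of its underside
- slidebox: bystander: blue slide box, 85 x 100 x 33 mm; origin at the centre of its underside
- rinse: bystander: white bottle with red cap, 60 mm across, 150 mm tall; origin at the centre of its underside
- jar: bystander: small white jar with blue lid, 48 mm across, 90 mm tall; origin at the centre of its underside
- spatula: bystander: steel spatula with handle, 180 mm long, lying along its x axis; origin at the centre of its underside
Things that resemble listed ones, but are neither listed nor needed, are in the scene too. Leave any pink or purple look-alike of the tray alone.

How it is judged:
By the outcome, as a careful person would: the job done as asked, in the order asked, and still so for the second after the job is handed in, with the robot touching nothing.
It also fails if it takes over 72 s, if anything falls off the work surface, if the arm or the gripper's body presses on something with over 40 N, if the wrist force passes 120 N, or if a joint passes its speed limit or range.

### The arm

A 6-joint arm with a two-finger parallel gripper is mounted at the origin on the work surface. World frame = base frame: x ahead of the robot, y to its left, z up, the work surface at z = 0. Lengths are in m, angles in rad, forces in N, time in s.
With the tool pointing down it reaches from about 0.35 to 0.775 m from the base axis. Payload 7.3 kg.
Tool frame: the origin (TCP) lies between the finger pads; the fingertips stand 17 mm ahead of it and the grasp point (between the pads) lies 2 mm behind it; z points along the fingers, y is the line along which they close (so a half turn about z gives the same grasp; the last joint's range is limited). The gripper opens to 92 mm and grips with 3 to 60 N. Pads are 19 mm wide; open, the fingers measure 130 mm over their backs; the gripper's body (75 mm by 190 mm) begins 47 mm behind the grasp point.
Start: joints at [-1.367, 0.342, 1.524, -0, 1.275, -0.146], TCP at [0.18, -0.493, 0.244] pointing down, gripper open.
Joint ranges: [-2.53, 2.53], [-0.77, 2.02], [0.04, 2.7], [-1, 4.14], [0.28, 2.66], [-3.11, 3.11]. Speed limits (rad/s): [2.57, 2.57, 3.14, 3.14, 3.14, 3.14].

### API

Orientations are given as [roll, pitch, yaw] about the fixed x, y, z axes, in that order (R = Rz(yaw) Ry(pitch) Rx(roll)).
In Python, from cell import robot, optics gives the robot as it stands.
- The arm moves only by the tool play_rows, never from a script. Its argument "rows" is a list of rows, each a list of 7 numbers: the shift along the tool's x, y, z in cm, then the turn, a rotation vector about the tool's x, y, z in rad, then the opening, from 0 (shut) to 1 (fully open). In form: [[tx, ty, tz, wx, wy, wz, grip], ...]. A call has 1 to 20 rows; each row is the pose to reach, as a shift and turn from the pose commanded when the call began, along the tool's axes at that moment; what a row does not reach only later rows make up. A row lasts 1/10 s, in which the tool goes at most 50 mm and 8.59 degrees, less where a joint would pass 70% of its speed; a pose out of reach is approached as far as the arm can. A call with a gripper value outside its range is refused whole. The fingers move at their own pace and stop on an object; "squeeze" is the grip in N (left out, the last holds). Time passes only in rows, so rows that repeat a pose let the fingers close. It gives the time, the measured TCP pose, the force, the opening and the grip force at its end, in the units of the state.
- robot.observe(): the state, without advancing time (a new reading comes with each control period).
- optics.read_camera(name): name is "side" or "top"; returns (picture, depth): 420x560x3 uint8, red, green, blue; 420x560 float32, m along the optical axis (not along the pixel's ray), 0 where there is no reading.
- optics.camera_model(name): a dict with "fx", "fy", "cx", "cy" (pixels), "dist" ([k1, k2, p1, p2, k3] as OpenCV has them; the pictures are not rectified), "origin" and "rotation" of the camera in the world. Camera axes: x right, y up, looking along -z (the intrinsics and any distortion apply to the point x, -y, -z); pixel columns grow to the right and rows downward; lengths in m; the calibration is good to about 2 mm. A picture is of the moment at which its call begins. camera_model takes no time and is no camera call.
- robot.hand_in(): hands the job in; it is judged then, once.
The state is a dict: "time": time; "qpos": joint angles; "qvel": joint speeds; "joint_efforts": joint torques, N m; "tool_pos": TCP position; "tool_rot": TCP orientation; "contact_force": force on the tool from outside, world axes, zero at the start; "torque": the same for the moment, N m; "opening": finger opening in m; "grip_force": force on a finger pad.
Only numpy, scipy, OpenCV 4.12 (cv2) and the standard library are available. Lean on these libraries where they do the work, as an engineer would, in place of code of your own. Each camera call takes 0.05 s, during which the arm holds its last target. There are 200 camera calls.

## Working session

There is one attempt and no reset: what is moved stays moved. The work goes in short steps, Python scripts to look and compute and a tool call to move; the robot and the scene stay as the last step left them, time stands still between calls to the robot, and variables do not carry over. Pictures are saved under pics/ and viewed, at most 10 in all, crops included, and the job is handed in when it is done.

Besides the shell and the picture viewer there is one more tool, called after ">>>" as a command line: name --pt "numbers of a row" for each row, then --argument value for the rest. play_rows: Moves the arm, as the interface text tells. Its arguments: {"type":"object","properties":{"rows":{"type":"array"},"squeeze":{"type":"number"}},"required":["rows"]}

```bash
ls; mkdir -p pics; python3 - <<'E'
from cell import robot, optics
import cv2,numpy as np
for n in("top","side"):
    p,d=optics.read_camera(n); np.savez(f"pics/{n}0.npz",p=p,d=d)
    cv2.imwrite(f"pics/{n}0.png",cv2.resize(p[...,::-1],(800,600),interpolation=cv2.INTER_CUBIC))
    print(optics.camera_model(n))
s=robot.observe();print(s)
E
```

```text
pics
{'fx': 407.1599155839779, 'fy': 407.1599155839779, 'cx': 279.6299916032781, 'cy': 214.06972548395808, 'dist': array([-0.06307801,  0.        ,  0.        ,  0.        ,  0.        ]), 'origin': array([0.40888041, 0.06199975, 1.17602279]), 'rotation': array([ 0.08569673,  0.01675583, -1.56415171])}
{'fx': 391.0779593251261, 'fy': 391.0779593251261, 'cx': 270.83638546468103, 'cy': 203.59744420884653, 'dist': array([0.00409808, 0.        , 0.        , 0.        , 0.        ]), 'origin': array([0.00164502, 0.59073975, 0.95210236]), 'rotation': array([ 0.69734262, -0.00667772, -2.34685606])}
{'time': 0.1, 'qpos': array([-1.36700528e+00,  3.42638550e-01,  1.52491785e+00,  1.85101736e-05,
        1.27537416e+00, -1.46029536e-01]), 'qvel': array([ 0.00029156, -0.00157124, -0.00427874,  0.00085549,  0.00143913,
       -0.00017461]), 'joint_efforts': array([ 2.05517412e-03, -4.32002378e+01, -2.44696999e+01,  7.19573954e-02,
        5.25967323e-02, -4.78992206e-05]), 'tool_pos': array([ 0.17987669, -0.49287178,  0.24312323]), 'tool_rot': array([-3.14027156e+00, -2.12193216e-04,  3.49815043e-01]), 'contact_force': array([ 0.28252206,  0.38750773, -0.13656768]), 'torque': array([0.02262823, 0.02533577, 0.0151479 ]), 'grip_force': 0.0, 'opening': 0.09203945474353128}
```

View pics/top0.png

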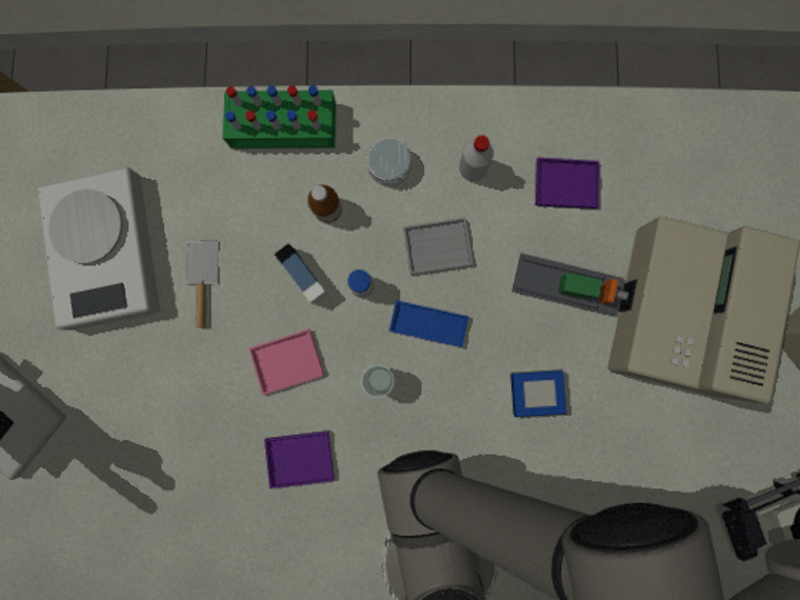

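View pics/side0.png

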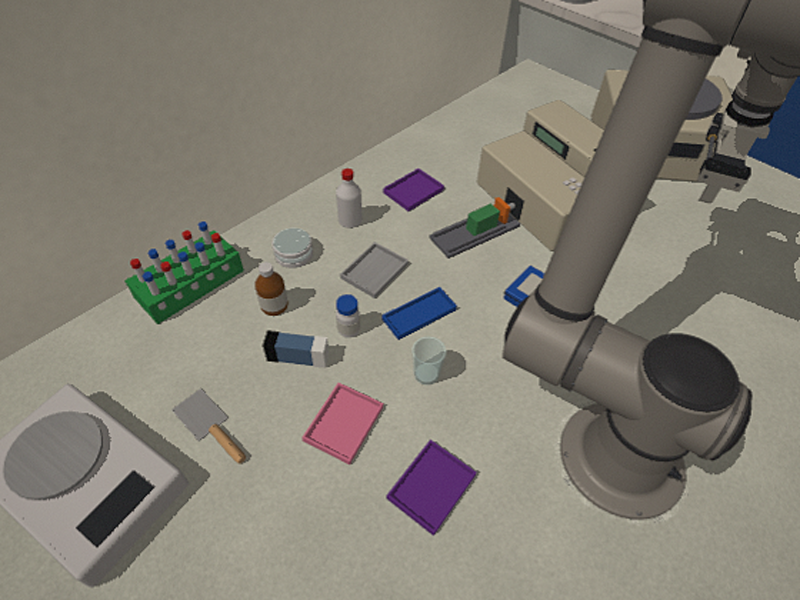

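The top view (800×600 picture) shows:
- **Bar:** (300,272), black end up-left and white end down-right.
- **Green sample:** (580,287) in the channel, with the orange plate at (610,291).
- **Trays:** steel tray (439,247), blue cradle (430,325).
- **Look-alikes:** pink (287,362) and purple (568,183) and (300,460), which I leave alone. The slide box is at (540,393).

Other blue things are the slide box (33 mm tall with a white label, not open) and the bottle lids, so (430,325) fits the cradle. The only grey open tray is (439,247).

```bash
cat > h.py <<'E'
import numpy as np,cv2
from scipy.spatial.transform import Rotation as R
from cell import robot,optics
def cam(n):
    m=optics.camera_model(n);K=np.array([[m['fx'],0,m['cx']],[0,m['fy'],m['cy']],[0,0,1]])
    return K,m['dist'],np.array(m['origin']),R.from_euler('xyz',m['rotation']).as_matrix()
def rays(n,uv):
    K,D,o,M=cam(n)
    x=cv2.undistortPoints(np.float64(uv).reshape(-1,1,2),K,D).reshape(-1,2)
    return o,np.c_[x[:,0],-x[:,1],-np.ones(len(x))]@M.T
def onz(n,uv,z):
    o,r=rays(n,uv);return o+r*((z-o[2])/r[:,2])[:,None]
def cloud(n,d):
    v,u=np.mgrid[:d.shape[0],:d.shape[1]]
    o,r=rays(n,np.c_[u.ravel(),v.ravel()])
    return (o+r*d.ravel()[:,None]).reshape(*d.shape,3)
def rect(P):
    (c,s,a)=cv2.minAreaRect(np.float32(P[:,:2]*1000))
    if s[0]<s[1]: s=s[::-1];a+=90
    return np.round(c,1),np.round(s,1),round((a+90)%180-90,1)
E
python3 - <<'E'
from h import *
z=np.load('pics/top0.npz');p,d=z['p'],z['d'];C=cloud('top',d);Z=C[...,2]
hsv=cv2.cvtColor(p,cv2.COLOR_RGB2HSV)
def roi(x0,y0,x1,y1):
    m=np.zeros(d.shape,bool);s=.7;m[int(y0*s):int(y1*s),int(x0*s):int(x1*s)]=1;return m
def show(n,m,zr):
    q=m&(Z>zr[0])&(Z<zr[1])&(d>0);print(n,q.sum(),*rect(C[q]),'z',np.round(np.median(Z[q])*1000,1))
H,S,V=[hsv[...,i] for i in range(3)]
show('bar',roi(265,235,335,310),(.046,.066))
b=roi(265,235,335,310)&(Z>.046)
for n,m in(('blk',V<50),('wht',(S<50)&(V>120))): print(n,C[b&m].mean(0)*1000)
show('samp',roi(540,260,602,310)&(H>50)&(H<75)&(S>120),(.05,.07))
show('orange',roi(590,270,640,310)&(H<15)&(S>150),(.05,.08))
show('channel',roi(500,245,632,320),(.005,.03))
show('house',roi(600,200,740,420),(.11,.13))
show('house2',roi(690,200,800,420),(.168,.19))
show('cradle',roi(375,290,485,355)&(S>150),(-.005,.03))
show('traytop',roi(395,210,485,280),(.009,.03))
show('cradletop',roi(375,290,485,355),(.009,.03))
for n,r in dict(jar=(340,260,378,302),beaker=(355,355,410,402),reag=(300,175,350,225),dish=(355,130,420,192),rinse=(455,130,500,190),slide=(505,360,575,425)).items():
    show(n,roi(*r),(.025,.16))
m=roi(0,0,800,85); print(np.median(Z[roi(540,330,600,360)]))
cr=cv2.resize(p[160:300,170:460][...,::-1],(800,386),interpolation=cv2.INTER_CUBIC);cv2.imwrite('pics/c1.png',cr)
E
```

```text
bar 548 [569.3 279.7] [121.2  36.1] 38.0 z 56.6
blk [608.54628768 307.90556451  56.51738836]
wht [527.3003476  243.22288693 102.88804551]
samp 320 [ 547.2 -271.4] [69.6 36.8] 79.8 z 60.6
orange 92 [ 536.9 -328.7] [44.7 13.6] -12.4 z 61.6
channel 1688 [ 561.3 -254.4] [268.2 153.6] 89.9 z 11.7
house 5804 [ 502.8 -469.6] [301.5 219.4] -12.7 z 120.5
house2 5085 [ 485.8 -544.1] [301.3 114.4] -13.5 z 178.3
cradle 1106 [474.2  23.6] [147.4  61.5] 77.9 z 5.0
traytop 300 [631.1   7.1] [128.6  99.5] -80.9 z 15.0
cradletop 240 [473.   24.6] [150.   64.1] 77.7 z 15.1
jar 271 [546.8 158.2] [45.  44.1] -31.1 z 89.6
beaker 218 [362.2 122.8] [60.3 60.1] 45.4 z 80.8
reag 457 [707.8 232.2] [58.7 58.7] 72.1 z 88.7
dish 801 [802.5 105.6] [90.5 86.3] 0.3 z 45.8
rinse 542 [792.4 -65.4] [59.3 51. ] 68.6 z 102.5
slide 1102 [ 338.8 -191. ] [100.1  87.4] -85.6 z 32.9
0.0006574084634375366
```

View pics/c1.png

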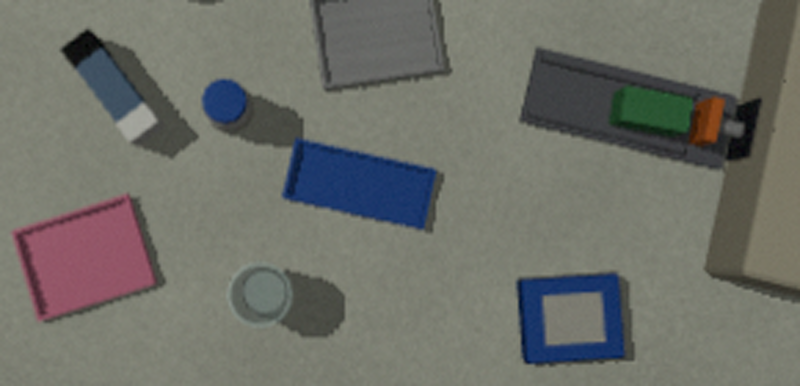

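The crop shows the blue cradle at (360,185), the grey tray at (380,40) and the slide box with its white label at (572,318). The bar's black end is at (83,47) and its white end at (137,122). The green sample is in the channel at (655,108), just short of the orange plate at (707,118). Next I'll refine the reader axis and add a pose-delta helper.

```bash
cat >> h.py <<'E'
def go(x,y,z,yaw,frm=None):
    "delta from measured (or given x,y,z,yaw) vertical tool pose to target, in row units"
    s=robot.observe();p,M=s['tool_pos'],R.from_euler('xyz',s['tool_rot'])
    if frm is not None: p=np.array(frm[:3]);M=R.from_euler('xyz',[np.pi,0,np.radians(frm[3])])
    T=R.from_euler('xyz',[np.pi,0,np.radians(yaw)])
    print(np.round(M.inv().apply(np.array([x,y,z])-p)*100,2),np.round((M.inv()*T).as_rotvec(),3),'yaw',np.degrees(s['tool_rot'][2]).round(2),'F',s['contact_force'].round(1))
E
python3 - <<'E'
from h import *
z=np.load('pics/top0.npz');p,d=z['p'],z['d'];C=cloud('top',d);Z=C[...,2]
c0=np.array([.538,-.323]);a=np.radians(-102.6);X=np.array([np.cos(a),np.sin(a)]);Y=np.array([-X[1],X[0]])
L=(C[...,:2]-c0);lx=L@X;ly=L@Y
def fit(m,ax):  # slope of ly vs lx or reverse
    u,v=(lx[m],ly[m]) if ax==0 else (ly[m],lx[m]); k=np.polyfit(u,v,1); return np.degrees(np.arctan(k[0])).round(2),(k[1]*1000).round(2),m.sum()
for s in(1,-1):
    m=(Z>.0175)&(Z<.0225)&(lx>-.165)&(lx<-.01)&(s*ly>.02)&(s*ly<.04);print('wall',s,fit(m,0))
# housing front edge: per lateral bin min lx of 120mm top
m=(Z>.115)&(Z<.125)&(lx>.03)&(lx<.15);b=np.arange(-.13,.13,.01)
e=[(q+.005,lx[m&(ly>q)&(ly<q+.01)].min()) for q in b if (m&(ly>q)&(ly<q+.01)).any()]
e=np.array(e);k=np.polyfit(e[:,0],e[:,1],1);print('front',np.degrees(np.arctan(k[0])),k[1])
H=cv2.cvtColor(p,cv2.COLOR_RGB2HSV);m=(H[...,0]<15)&(H[...,1]>150)&(Z>.055)&(Z<.07)&(abs(lx)<.03)&(abs(ly)<.04)
print('plate',lx[m].min(),lx[m].max(),ly[m].mean(),lx[m].mean())
go(.547,-.2714,.12,79.8)
E
```

```text
wall 1 (np.float64(-1.58), np.float64(28.92), np.int64(104))
wall -1 (np.float64(-0.9), np.float64(-30.04), np.int64(123))
front 1.4238707360083493 0.04500718992544742
plate -0.0009831475019507036 0.012602238977762774 -0.000468530568113268 0.0055575705855288515
[42.08 -8.21 12.33] [-1.000e-03 -1.000e-03 -1.043e+00] yaw 20.04 F [ 0.3  0.4 -0.1]
```

>>> play_rows --pt "42.1 -8.2 0 0 0 -1.043 0.8" --pt "42.1 -8.2 0 0 0 -1.043 0.8" --pt "42.1 -8.2 0 0 0 -1.043 0.8" --pt "42.1 -8.2 0 0 0 -1.043 0.8" --pt "42.1 -8.2 0 0 0 -1.043 0.8" --pt "42.1 -8.2 0 0 0 -1.043 0.8" --pt "42.1 -8.2 0 0 0 -1.043 0.8" --pt "42.1 -8.2 0 0 0 -1.043 0.8" --pt "42.1 -8.2 0 0 0 -1.043 0.8" --pt "42.1 -8.2 0 0 0 -1.043 0.8" --pt "42.1 -8.2 5 0 0 -1.043 0.8" --pt "42.1 -8.2 9 0 0 -1.043 0.8" --pt "42.1 -8.2 12.3 0 0 -1.043 0.8" --pt "42.1 -8.2 12.3 0 0 -1.043 0.8" --pt "42.1 -8.2 12.3 0 0 -1.043 0.8"

```text
time: 1.6
tool_pos: [0.547, -0.2725, 0.1212]
tool_rot: [-3.141, -0.0, 1.392]
contact_force: [-0.1, -0.8, 0.2]
opening: 0.0736
grip_force: 0.0
```

```bash
python3 -c "
from h import *
go(.5472,-.2714,.046,79.0)"
```

```text
[0.11 0.01 7.52] [-0.001 -0.     0.013] yaw 79.76 F [-0.1 -0.8  0.2]
```

>>> play_rows --pt "0.1 0 3 0 0 0.01 0.8" --pt "0.1 0 6 0 0 0.01 0.8" --pt "0.1 0 7.5 0 0 0.01 0.8" --pt "0.1 0 7.5 0 0 0.01 0.8" --pt "0.1 0 7.5 0 0 0.01 0.2" --pt "0.1 0 7.5 0 0 0.01 0.2" --pt "0.1 0 7.5 0 0 0.01 0.2" --pt "0.1 0 7.5 0 0 0.01 0.2" --pt "0.1 0 7.5 0 0 0.01 0.2" --pt "0.1 0 7.5 0 0 0.01 0.2" --pt "0.1 0 6.5 0 0 0.01 0.2" --pt "0.1 0 4 0 0 0.01 0.2" --pt "0.1 0 1 0 0 0.01 0.2" --pt "0.1 0 -1 0 0 0.01 0.2" --pt "0.1 0 -1 0 0 0.01 0.2" --squeeze 20

```text
time: 3.1
tool_pos: [0.549, -0.2718, 0.1342]
tool_rot: [3.136, 0.002, 1.383]
contact_force: [-0.2, 0.1, -2.5]
opening: 0.0358
grip_force: 20.0
```

```bash
python3 -c "
from h import *
go(.631,.007,.13,99)
go(.631,.007,.042,99)"
```

```text
[28.92  2.84  0.36] [ 0.005  0.003 -0.345] yaw 79.23 F [-0.2  0.1 -2.5]
[28.95  2.79  9.16] [ 0.005  0.003 -0.345] yaw 79.23 F [-0.2  0.1 -2.5]
```

>>> play_rows --pt "28.9 2.8 0 0 0 -0.345 0.2" --pt "28.9 2.8 0 0 0 -0.345 0.2" --pt "28.9 2.8 0 0 0 -0.345 0.2" --pt "28.9 2.8 0 0 0 -0.345 0.2" --pt "28.9 2.8 0 0 0 -0.345 0.2" --pt "28.9 2.8 0 0 0 -0.345 0.2" --pt "28.9 2.8 0 0 0 -0.345 0.2" --pt "28.9 2.8 3 0 0 -0.345 0.2" --pt "28.9 2.8 6 0 0 -0.345 0.2" --pt "28.9 2.8 8 0 0 -0.345 0.2" --pt "28.9 2.8 9 0 0 -0.345 0.2" --pt "28.9 2.8 9.3 0 0 -0.345 0.2" --pt "28.9 2.8 9.3 0 0 -0.345 0.2" --pt "28.9 2.8 9.3 0 0 -0.345 0.2"

```text
time: 4.5
tool_pos: [0.6286, 0.0073, 0.0379]
tool_rot: [-3.141, 0.0, 1.728]
contact_force: [-2.8, 0.3, 3.4]
opening: 0.036
grip_force: 20.0
```

>>> play_rows --pt "0 0 0 0 0 0 0.6" --pt "0 0 0 0 0 0 0.6" --pt "0 0 0 0 0 0 0.6" --pt "0 0 -1 0 0 0 0.6" --pt "0 0 -4 0 0 0 0.6" --pt "0 0 -8 0 0 0 0.6" --pt "0 0 -12 0 0 0 0.6" --pt "0 0 -15 0 0 0 0.6" --pt "0 0 -15 0 0 0 0.6"

```text
time: 5.4
tool_pos: [0.6315, 0.0076, 0.194]
tool_rot: [3.131, 0.003, 1.728]
contact_force: [0.7, 0.8, 0.7]
opening: 0.0549
grip_force: 0.0
```

```bash
python3 -c "
from h import *
go(.5693,.2797,.19,38)
go(.5693,.2797,.036,38)"
```

```text
[27.85 -1.89  0.3 ] [ 0.011 -0.003  1.065] yaw 99.0 F [0.7 0.8 0.7]
[27.89 -2.05 15.7 ] [ 0.011 -0.003  1.065] yaw 99.0 F [0.7 0.8 0.7]
```

>>> play_rows --pt "27.9 -1.9 0 0 0 1.065 0.8" --pt "27.9 -1.9 0 0 0 1.065 0.8" --pt "27.9 -1.9 0 0 0 1.065 0.8" --pt "27.9 -1.9 0 0 0 1.065 0.8" --pt "27.9 -1.9 0 0 0 1.065 0.8" --pt "27.9 -1.9 0 0 0 1.065 0.8" --pt "27.9 -1.9 0 0 0 1.065 0.8" --pt "27.9 -1.9 4 0 0 1.065 0.8" --pt "27.9 -1.9 8 0 0 1.065 0.8" --pt "27.9 -1.9 8 0 0 1.065 0.8" --pt "27.9 -1.9 8 0 0 1.065 0.8"

```text
time: 6.5
tool_pos: [0.5665, 0.2803, 0.1077]
tool_rot: [-3.141, 0.001, 0.663]
contact_force: [0.9, 0.2, 0.5]
opening: 0.0735
grip_force: 0.0
```

```bash
python3 -c "
from h import *
go(.5693,.2797,.036,38)
p,d=optics.read_camera('top');np.savez('pics/top1.npz',p=p,d=d);C=cloud('top',d)
H=cv2.cvtColor(p,cv2.COLOR_RGB2HSV)
m=(H[...,0]>50)&(H[...,0]<75)&(H[...,1]>120)&(C[...,2]>.045)&(C[...,2]<.07)&(abs(C[...,1])<.1)
print(rect(C[m]),np.median(C[m][:,2]))
"
```

```text
[0.19 0.22 7.17] [-0.     0.001 -0.   ] yaw 37.98 F [0.9 0.2 0.5]
(array([628.3,   6.3]), array([68.5, 34.9]), -81.2) 0.054686783987138
```

>>> play_rows --pt "0.1 0.1 3 0 0 0 0.8" --pt "0.1 0.1 6 0 0 0 0.8" --pt "0.1 0.1 7.1 0 0 0 0.8" --pt "0.1 0.1 7.1 0 0 0 0.8" --pt "0.1 0.1 7.1 0 0 0 0.2" --pt "0.1 0.1 7.1 0 0 0 0.2" --pt "0.1 0.1 7.1 0 0 0 0.2" --pt "0.1 0.1 7.1 0 0 0 0.2" --pt "0.1 0.1 7.1 0 0 0 0.2" --pt "0.1 0.1 7.1 0 0 0 0.2" --squeeze 35

```text
time: 7.55
tool_pos: [0.5685, 0.28, 0.0372]
tool_rot: [3.141, -0.001, 0.663]
contact_force: [0.2, -1.0, 2.2]
opening: 0.0357
grip_force: 35.0
```

```bash
python3 -c "
from h import *
go(.5603,-.2305,.187,-103.8)"
```

```text
[-32.05  39.75 -14.98] [-1.000e-03 -1.000e-03  2.474e+00] yaw 37.98 F [ 0.2 -1.   2.2]
```

>>> play_rows --pt "0 0 -3 0 0 0 0.2" --pt "0 0 -8 0 0 0 0.2" --pt "0 0 -13 0 0 0 0.2" --pt "0 0 -15 0 0 0 0.2" --pt "-32 39.8 -15 0 0 2.474 0.2" --pt "-32 39.8 -15 0 0 2.474 0.2" --pt "-32 39.8 -15 0 0 2.474 0.2" --pt "-32 39.8 -15 0 0 2.474 0.2" --pt "-32 39.8 -15 0 0 2.474 0.2" --pt "-32 39.8 -15 0 0 2.474 0.2" --pt "-32 39.8 -15 0 0 2.474 0.2" --pt "-32 39.8 -15 0 0 2.474 0.2" --pt "-32 39.8 -15 0 0 2.474 0.2" --pt "-32 39.8 -15 0 0 2.474 0.2" --pt "-32 39.8 -15 0 0 2.474 0.2" --pt "-32 39.8 -15 0 0 2.474 0.2" --pt "-32 39.8 -15 0 0 2.474 0.2" --pt "-32 39.8 -15 0 0 2.474 0.2" --pt "-32 39.8 -15 0 0 2.474 0.2" --pt "-32 39.8 -15 0 0 2.474 0.2"

```text
time: 9.55
tool_pos: [0.5602, -0.2301, 0.1858]
tool_rot: [3.14, 0.001, -1.743]
contact_force: [0.4, -0.2, -3.5]
opening: 0.0362
grip_force: 35.0
```

>>> play_rows --pt "0 0 0 0 0 0 0.2"

```text
time: 9.65
tool_pos: [0.5603, -0.2301, 0.1859]
tool_rot: [3.14, 0.001, -1.739]
contact_force: [0.6, -0.6, -2.8]
opening: 0.036
grip_force: 35.0
```

```bash
python3 - <<'E'
from h import *
go(.5603,-.2305,.1,-103.8); print(robot.observe()['qpos'].round(3))
for n in('top','side'):
    p,d=optics.read_camera(n);np.savez(f'pics/{n}2.npz',p=p,d=d)
    cr=p[150:260,300:480] if n=='top' else p[60:200,250:430]
    cv2.imwrite(f'pics/{n}2.png',cv2.resize(cr[...,::-1],None,fx=3.5,fy=3.5))
a=cv2.imread('pics/top2.png');b=cv2.imread('pics/side2.png');cv2.imwrite('pics/c2.png',cv2.resize(np.vstack([a,b]),None,fx=.68,fy=.68))
E
```

```text
[ 0.04 -0.03  8.59] [0.002 0.001 0.073] yaw -99.61 F [ 0.6 -0.6 -2.8]
[-0.516  0.538  1.374  0.     1.232  2.793]
```

View pics/c2.png

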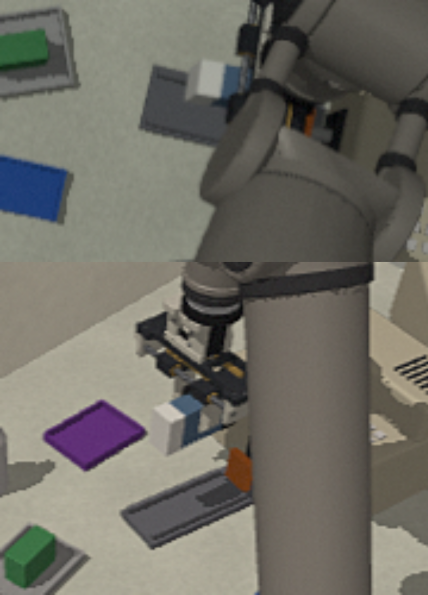

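>>> play_rows --pt "0 0 0 0 0 0.073 0.2" --pt "0 0 3 0 0 0.073 0.2" --pt "0 0 6 0 0 0.073 0.2" --pt "0 0 9 0 0 0.073 0.2" --pt "0 0 11 0 0 0.073 0.2" --pt "0 0 12.5 0 0 0.073 0.2" --pt "0 0 13 0 0 0.073 0.2" --pt "0 0 13 0 0 0.073 0.2" --pt "0 0 13 0 0 0.073 0.2"

```text
time: 10.65
tool_pos: [0.5612, -0.2307, 0.0576]
tool_rot: [-3.14, -0.0, -1.809]
contact_force: [0.2, 0.2, -3.2]
opening: 0.0359
grip_force: 35.0
```

```bash
python3 - <<'E'
from h import *
X=np.array([np.cos(np.radians(-103.8)),np.sin(np.radians(-103.8))]);f=np.array([.5376,-.3227])
for l in(-.070,-.060,-.048): go(*(f+l*X),.049,-103.8)
z=np.load('pics/top2.npz');C=cloud('top',z['d']);L=C[...,:2]-f;lx=L@X;ly=L@np.array([-X[1],X[0]])
m=(lx<-.13)&(lx>-.165)&(abs(ly)<.022)&(C[...,2]<.03);z0=np.load('pics/top0.npz');C0=cloud('top',z0['d']);print('floor',np.median(C0[...,2][m]),m.sum())
for a in(-.03,.03):
    m=(abs(ly-a)<.008)&(lx>-.165)&(lx<-.01)&(C0[...,2]>.0175)&(C0[...,2]<.0225);print(np.polyfit(lx[m],ly[m],1))
E
```

```text
[2.49 0.11 0.86] [-0.001 -0.     0.003] yaw -103.65 F [ 0.2  0.2 -3.2]
[3.49 0.11 0.86] [-0.001 -0.     0.003] yaw -103.65 F [ 0.2  0.2 -3.2]
[4.69 0.11 0.86] [-0.001 -0.     0.003] yaw -103.65 F [ 0.2  0.2 -3.2]
floor 0.010525792598619854 184
[-0.01352109 -0.03178483]
[-0.07092457  0.01962106]
```

>>> play_rows --pt "0.5 0.1 0.8 0 0 0 0.2" --pt "1.2 0.1 0.8 0 0 0 0.2" --pt "2 0.1 0.8 0 0 0 0.2" --pt "2.5 0.1 0.8 0 0 0 0.2" --pt "3 0.1 0.8 0 0 0 0.2" --pt "3.4 0.1 0.8 0 0 0 0.2" --pt "3.7 0.1 0.8 0 0 0 0.2" --pt "4 0.1 0.8 0 0 0 0.2" --pt "4.2 0.1 0.8 0 0 0 0.2" --pt "4.2 0.1 0.8 0 0 0 0.2"

```text
time: 11.65
tool_pos: [0.5499, -0.2707, 0.0488]
tool_rot: [-3.142, 0.0, -1.81]
contact_force: [2.4, 4.4, -0.5]
opening: 0.036
grip_force: 35.0
```

```bash
python3 - <<'E'
from h import *
X=np.array([np.cos(np.radians(-103.8)),np.sin(np.radians(-103.8)),0]);f=np.array([.5376,-.3227,0])
s=robot.observe();print((s['tool_pos']-f)@X,-s['contact_force']@X,s['contact_force'],s['torque'],s['tool_rot'])
E
```

```text
-0.05347584681312499 4.83055426354403 [ 2.43686421  4.37558503 -0.49005205] [ 0.7294558  -0.19738512  0.0692461 ] [-3.14159090e+00  4.78506038e-04 -1.81005439e+00]
```

>>> play_rows --pt "0.2 0 0 0 0 0 0.2" --pt "0.4 0 0 0 0 0 0.2" --pt "0.5 0 0 0 0 0 0.2" --pt "0.6 0 0 0 0 0 0.2" --pt "0.6 0 0 0 0 0 0.2"

```text
time: 12.15
tool_pos: [0.5485, -0.2761, 0.0488]
tool_rot: [3.141, 0.001, -1.81]
contact_force: [1.9, 6.0, 0.4]
opening: 0.036
grip_force: 35.0
```

```bash
cat > f.py <<'E'
from h import *
X=np.array([np.cos(np.radians(-103.8)),np.sin(np.radians(-103.8)),0]);f=np.array([.5376,-.3227,0])
s=robot.observe();print((s['tool_pos']-f)@X,-s['contact_force']@X,s['contact_force'],s['torque'],s['tool_rot'],s['time'])
E
python3 f.py
```

```text
-0.04782901892865478 6.29185967854076 [1.89114179 6.01436816 0.39695767] [ 1.04256869 -0.2385273   0.09949225] [ 3.14149882e+00  8.09987302e-04 -1.80992699e+00] 12.15
```

>>> play_rows --pt "0.1 0 0 0 0 0 0.2" --pt "0.2 0 0 0 0 0 0.2" --pt "0.2 0 0 0 0 0 0.2" --pt "0.2 0 0 0 0 0 0.2"

```text
time: 12.55
tool_pos: [0.5482, -0.2776, 0.0488]
tool_rot: [3.141, 0.001, -1.81]
contact_force: [2.6, 7.3, -0.3]
opening: 0.0361
grip_force: 35.0
```

```bash
python3 f.py
```

```text
-0.04627717202616481 7.720491766894999 [ 2.60176497  7.31091871 -0.29779717] [ 1.23029702 -0.35569761  0.10430902] [ 3.14140457e+00  1.28008018e-03 -1.80968581e+00] 12.55
```

>>> play_rows --pt "0.1 0 0 0 0 0 0.2" --pt "0.2 0 0 0 0 0 0.2" --pt "0.2 0 0 0 0 0 0.2" --pt "0.2 0 0 0 0 0 0.2"

```text
time: 12.95
tool_pos: [0.5481, -0.2778, 0.0489]
tool_rot: [3.141, 0.004, -1.809]
contact_force: [3.5, 15.1, 1.3]
opening: 0.0358
grip_force: 35.0
```

```bash
python3 f.py
```

```text
-0.04610811710252627 15.512118882004465 [ 3.5143891  15.10997995  1.31872751] [ 2.14655359 -0.58891882  0.01341903] [ 3.14104636  0.00364989 -1.80939059] 12.95
```

Position stalled while force doubled, so the plate is at its stop. I'll hold there, then draw back.

>>> play_rows --pt "0 0 0 0 0 0 0.2" --pt "0 0 0 0 0 0 0.2" --pt "0 0 0 0 0 0 0.2" --pt "0 0 0 0 0 0 0.2" --pt "0 0 0 0 0 0 0.2" --pt "0 0 0 0 0 0 0.2" --pt "0 0 0 0 0 0 0.2" --pt "0 0 0 0 0 0 0.2" --pt "0 0 0 0 0 0 0.2" --pt "0 0 0 0 0 0 0.2" --pt "0 0 0 0 0 0 0.2" --pt "0 0 0 0 0 0 0.2"

```text
time: 14.15
tool_pos: [0.5481, -0.2778, 0.0489]
tool_rot: [3.141, 0.004, -1.809]
contact_force: [3.0, 13.3, 2.8]
opening: 0.0357
grip_force: 35.0
```

```bash
python3 f.py
```

```text
-0.04611054183374458 13.690571141102856 [ 3.0495413  13.34846661  2.76968163] [ 2.10773428 -0.62711488  0.09691377] [ 3.14107341  0.00359824 -1.80932038] 14.15
```

>>> play_rows --pt "-0.5 0 0 0 0 0 0.2" --pt "-1 0 0 0 0 0 0.2" --pt "-2 0 0 0 0 0 0.2" --pt "-4 0 0 0 0 0 0.2" --pt "-6 0 -0.5 0 0 0 0.2" --pt "-7 0 -4 0 0 0 0.2" --pt "-7 0 -8 0 0 0 0.2" --pt "-7 0 -12 0 0 0 0.2" --pt "-7 0 -14 0 0 0 0.2" --pt "-7 0 -14 0 0 0 0.2" --pt "-7 0 -14 0 0 0 0.2"

```text
time: 15.25
tool_pos: [0.5636, -0.2127, 0.1878]
tool_rot: [3.141, -0.0, -1.81]
contact_force: [-1.6, 0.8, -3.7]
opening: 0.0358
grip_force: 35.0
```

```bash
python3 f.py; python3 - <<'E'
from h import *
go(.5603,-.2305,.187,76.2)
E
```

```text
-0.11301657987134817 0.38813758663501147 [-1.58937348  0.79006205 -3.68438583] [ 0.1310894  -0.03594329  0.01403671] [ 3.14083673e+00 -3.94265452e-04 -1.81034176e+00] 15.25
[ 1.81 -0.1   0.09] [ 1.00e-03  1.00e-03 -3.14e+00] yaw -103.72 F [-1.6  0.8 -3.7]
```

>>> play_rows --pt "0 0 0 0 0 -1.6 0.2" --pt "0 0 0 0 0 -1.6 0.2" --pt "0 0 0 0 0 -1.6 0.2" --pt "0 0 0 0 0 -1.6 0.2" --pt "0 0 0 0 0 -1.6 0.2" --pt "0 0 0 0 0 -1.6 0.2" --pt "0 0 0 0 0 -1.6 0.2" --pt "0 0 0 0 0 -1.6 0.2" --pt "0 0 0 0 0 -1.6 0.2" --pt "0 0 0 0 0 -1.6 0.2" --pt "0 0 0 0 0 -1.6 0.2"

```text
time: 16.35
tool_pos: [0.5629, -0.2124, 0.1858]
tool_rot: [-3.141, 0.005, -0.205]
contact_force: [-0.5, -0.2, -3.3]
opening: 0.0356
grip_force: 35.0
```

>>> play_rows --pt "0 0 0 0 0 -1.54 0.2" --pt "0 0 0 0 0 -1.54 0.2" --pt "0 0 0 0 0 -1.54 0.2" --pt "0 0 0 0 0 -1.54 0.2" --pt "0 0 0 0 0 -1.54 0.2" --pt "0 0 0 0 0 -1.54 0.2" --pt "0 0 0 0 0 -1.54 0.2" --pt "0 0 0 0 0 -1.54 0.2" --pt "0 0 0 0 0 -1.54 0.2" --pt "0 0 0 0 0 -1.54 0.2" --pt "0 0 0 0 0 -1.54 0.2" --pt "0 0 0 0 0 -1.54 0.2"

```text
time: 17.55
tool_pos: [0.563, -0.2124, 0.1861]
tool_rot: [-3.137, -0.001, 1.33]
contact_force: [-0.3, 0.0, -3.6]
opening: 0.0359
grip_force: 35.0
```

```bash
python3 - <<'E'
from h import *
go(.5603,-.2305,.056,76.2)
for n in('top','side'):
    p,d=optics.read_camera(n);np.savez(f'pics/{n}3.npz',p=p,d=d)
    cr=p[150:260,300:480] if n=='top' else p[60:200,250:430]
    cv2.imwrite(f'pics/{n}3.png',cv2.resize(cr[...,::-1],None,fx=3.5,fy=3.5))
a=cv2.imread('pics/top3.png');b=cv2.imread('pics/side3.png');cv2.imwrite('pics/c3.png',cv2.resize(np.vstack([a,b]),None,fx=.68,fy=.68))
E
```

```text
[-1.83  0.22 13.01] [-0.004 -0.001 -0.   ] yaw 76.19 F [-0.3  0.  -3.6]
```

View pics/c3.png

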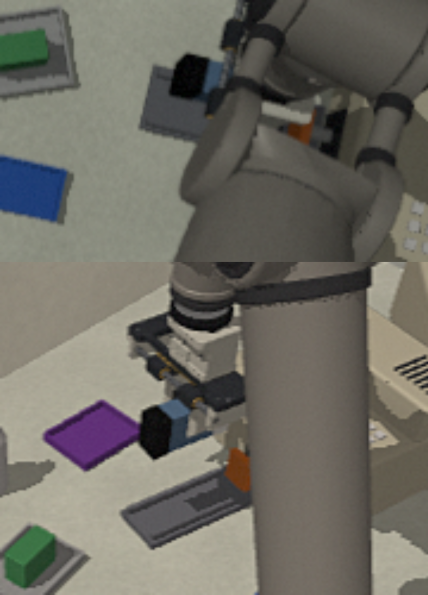

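The bar's black end now faces outward, at (187,77) in the top crop and (155,430) in the side crop. White faces the plate. I'll check the bar's tilt before lowering.

```bash
python3 - <<'E'
from h import *
for n in('top','side'):
  for k,yaw in((2,-99.6),(3,76.2)):
    z=np.load(f'pics/{n}{k}.npz');C=cloud(n,z['d'])
    c=np.array([.5603,-.2301] if k==2 else [.563,-.2124]);a=np.radians(76.2 if k==3 else 80.4)
    L=C[...,:2]-c;lx=L@[np.cos(a),np.sin(a)];ly=L@[-np.sin(a),np.cos(a)];Z=C[...,2]
    m=(lx>.024)&(lx<.058)&(abs(ly)<.014)&(Z>.19)&(Z<.22)
    if m.sum()>8: print(n,k,m.sum(),'top slope',np.polyfit(lx[m],Z[m],1),'yaw');
    q=(lx>.02)&(lx<.08)&(abs(ly)<.04)&(Z>.13)&(Z<.22); print('ext',lx[q].max().round(4),np.percentile(ly[q],[1,99]).round(4),np.percentile(Z[q],[1,99]).round(4))
E
```

```text
top 2 157 top slope [0.03256944 0.2041122 ] yaw
ext 0.0607 [-0.0187  0.0177] [0.1513 0.2095]
top 3 157 top slope [0.05790878 0.20305792] yaw
ext 0.0601 [-0.0186  0.0179] [0.1529 0.2095]
side 2 61 top slope [0.02705045 0.20256343] yaw
ext 0.0643 [-0.0191  0.0194] [0.1474 0.2061]
side 3 69 top slope [-0.01038454  0.20424589] yaw
ext 0.0639 [-0.0183  0.0191] [0.1492 0.2066]
```

>>> play_rows --pt "-1.8 0.2 0 0 0 0 0.2" --pt "-1.8 0.2 3 0 0 0 0.2" --pt "-1.8 0.2 6 0 0 0 0.2" --pt "-1.8 0.2 9 0 0 0 0.2" --pt "-1.8 0.2 11.5 0 0 0 0.2" --pt "-1.8 0.2 12.5 0 0 0 0.2" --pt "-1.8 0.2 13 0 0 0 0.2" --pt "-1.8 0.2 13 0 0 0 0.2" --pt "-1.8 0.2 13 0 0 0 0.2"

```text
time: 18.55
tool_pos: [0.5624, -0.2313, 0.06]
tool_rot: [3.139, 0.001, 1.33]
contact_force: [0.1, 0.1, -3.1]
opening: 0.0357
grip_force: 35.0
```

```bash
python3 f.py; python3 - <<'E'
from h import *
X=np.array([np.cos(np.radians(-103.8)),np.sin(np.radians(-103.8))]);f=np.array([.5376,-.3227])
go(*(f-.052*X),.0488,76.2)
E
```

```text
-0.09468393317965991 0.16636408170302047 [ 0.12833349  0.13978731 -3.05438583] [-0.03253998 -0.04214007 -0.06248324] [3.13932038e+00 7.77575258e-04 1.32964603e+00] 18.55
[-4.27 -0.23  1.12] [ 0.002  0.001 -0.   ] yaw 76.18 F [ 0.1  0.1 -3.1]
```

>>> play_rows --pt "0 -0.2 0.5 0 0 0 0.2" --pt "-0.5 -0.2 0.9 0 0 0 0.2" --pt "-1.2 -0.2 0.9 0 0 0 0.2" --pt "-2 -0.2 0.9 0 0 0 0.2" --pt "-2.6 -0.2 0.9 0 0 0 0.2" --pt "-3 -0.2 0.9 0 0 0 0.2" --pt "-3.4 -0.2 0.9 0 0 0 0.2" --pt "-3.8 -0.2 0.9 0 0 0 0.2" --pt "-4.1 -0.2 0.9 0 0 0 0.2" --pt "-4.3 -0.2 0.9 0 0 0 0.2" --pt "-4.3 -0.2 0.9 0 0 0 0.2"

```text
time: 19.65
tool_pos: [0.5495, -0.2716, 0.0498]
tool_rot: [-3.142, -0.001, 1.33]
contact_force: [0.1, 5.6, -1.0]
opening: 0.036
grip_force: 35.0
```

```bash
python3 f.py
```

```text
-0.052486503321050794 5.434210066893014 [ 0.14831741  5.55930474 -0.99418468] [ 0.66391587 -0.28432751  0.01356942] [-3.14152110e+00 -5.37031975e-04  1.32987199e+00] 19.65
```

>>> play_rows --pt "-0.2 0 0 0 0 0 0.2" --pt "-0.4 0 0 0 0 0 0.2" --pt "-0.5 0 0 0 0 0 0.2" --pt "-0.6 0 0 0 0 0 0.2" --pt "-0.6 0 0 0 0 0 0.2"

```text
time: 20.15
tool_pos: [0.5483, -0.2767, 0.0498]
tool_rot: [-3.141, -0.001, 1.33]
contact_force: [2.6, 7.4, -0.1]
opening: 0.0361
grip_force: 35.0
```

```bash
python3 f.py
```

```text
-0.04725160634063466 7.76614490124052 [ 2.60234249  7.35778697 -0.12162079] [ 1.06808887 -0.3478947   0.11296799] [-3.14140858e+00 -1.29255542e-03  1.33025067e+00] 20.15
```

>>> play_rows --pt "-0.1 0 0 0 0 0 0.2" --pt "-0.2 0 0 0 0 0 0.2" --pt "-0.2 0 0 0 0 0 0.2" --pt "-0.2 0 0 0 0 0 0.2"

```text
time: 20.55
tool_pos: [0.5482, -0.2768, 0.0499]
tool_rot: [-3.141, -0.003, 1.331]
contact_force: [3.1, 14.0, 2.2]
opening: 0.0359
grip_force: 35.0
```

```bash
python3 f.py
```

```text
-0.047068625635206175 14.283878494023249 [ 3.07484476 13.95319414  2.18561443] [ 2.0981767  -0.62203032  0.1530798 ] [-3.1409752  -0.00348914  1.33079609] 20.55
```

At the stop again (13.9 → 14 N, no travel). Hold, then withdraw and lift.

>>> play_rows --pt "0 0 0 0 0 0 0.2" --pt "0 0 0 0 0 0 0.2" --pt "0 0 0 0 0 0 0.2" --pt "0 0 0 0 0 0 0.2" --pt "0 0 0 0 0 0 0.2" --pt "0 0 0 0 0 0 0.2" --pt "0 0 0 0 0 0 0.2" --pt "0 0 0 0 0 0 0.2" --pt "0 0 0 0 0 0 0.2" --pt "0 0 0 0 0 0 0.2" --pt "0 0 0 0 0 0 0.2" --pt "0 0 0 0 0 0 0.2"

```text
time: 21.75
tool_pos: [0.5482, -0.2768, 0.0499]
tool_rot: [-3.141, -0.003, 1.331]
contact_force: [3.3, 14.0, 1.9]
opening: 0.036
grip_force: 35.0
```

>>> play_rows --pt "0.5 0 0 0 0 0 0.2" --pt "1 0 0 0 0 0 0.2" --pt "2 0 0 0 0 0 0.2" --pt "4 0 0 0 0 0 0.2" --pt "6 0 -0.5 0 0 0 0.2" --pt "7 0 -4 0 0 0 0.2" --pt "7 0 -8 0 0 0 0.2" --pt "7 0 -10 0 0 0 0.2" --pt "7 0 -10 0 0 0 0.2" --pt "7 0 -10 0 0 0 0.2"

```text
time: 22.75
tool_pos: [0.5639, -0.2118, 0.149]
tool_rot: [-3.141, 0.001, 1.33]
contact_force: [0.2, 0.4, -4.5]
opening: 0.0356
grip_force: 35.0
```

```bash
python3 - <<'E'
from h import *
go(.4733,.0243,.15,77.8)
p,d=optics.read_camera('top');C=cloud('top',d)
H=cv2.cvtColor(p,cv2.COLOR_RGB2HSV);m=(H[...,0]>100)&(H[...,0]<125)&(H[...,1]>150)&(C[...,2]<.03)&(abs(C[...,1]-.024)<.1)&(abs(C[...,0]-.473)<.06)
print(rect(C[m]))
E
```

```text
[ 20.77 -14.43  -0.1 ] [-0.     0.001 -0.028] yaw 76.18 F [ 0.2  0.4 -4.5]
(array([474.1,  23.9]), array([147.3,  61.6]), 77.5)
```

>>> play_rows --pt "20.8 -14.4 0 0 0 -0.028 0.2" --pt "20.8 -14.4 0 0 0 -0.028 0.2" --pt "20.8 -14.4 0 0 0 -0.028 0.2" --pt "20.8 -14.4 0 0 0 -0.028 0.2" --pt "20.8 -14.4 0 0 0 -0.028 0.2" --pt "20.8 -14.4 0 0 0 -0.028 0.2" --pt "20.8 -14.4 0 0 0 -0.028 0.2" --pt "20.8 -14.4 3 0 0 -0.028 0.2" --pt "20.8 -14.4 6 0 0 -0.028 0.2" --pt "20.8 -14.4 7.5 0 0 -0.028 0.2" --pt "20.8 -14.4 7.5 0 0 -0.028 0.2" --pt "20.8 -14.4 7.5 0 0 -0.028 0.2"

```text
time: 24.0
tool_pos: [0.4745, 0.0236, 0.0744]
tool_rot: [-3.141, 0.0, 1.356]
contact_force: [0.0, 0.3, -3.1]
opening: 0.0355
grip_force: 35.0
```

```bash
python3 - <<'E'
from h import *
go(.4735,.0242,.041,77.7)
E
```

```text
[ 0.04 -0.11  3.34] [-0.001  0.     0.   ] yaw 77.71 F [ 0.   0.3 -3.1]
```

>>> play_rows --pt "0 -0.1 1.5 0 0 0 0.2" --pt "0 -0.1 2.8 0 0 0 0.2" --pt "0 -0.1 3.1 0 0 0 0.2" --pt "0 -0.1 3.3 0 0 0 0.2" --pt "0 -0.1 3.3 0 0 0 0.2" --pt "0 -0.1 3.3 0 0 0 0.2"

```text
time: 24.6
tool_pos: [0.4736, 0.0247, 0.0424]
tool_rot: [3.14, -0.0, 1.358]
contact_force: [0.4, 0.5, -3.0]
opening: 0.0356
grip_force: 35.0
```

Not in contact yet; lower a little more.

>>> play_rows --pt "0 0 0.1 0 0 0 0.2" --pt "0 0 0.2 0 0 0 0.2" --pt "0 0 0.2 0 0 0 0.2"

```text
time: 24.9
tool_pos: [0.4736, 0.0247, 0.0411]
tool_rot: [3.14, 0.0, 1.358]
contact_force: [-2.8, -0.7, 10.7]
opening: 0.0356
grip_force: 35.0
```

>>> play_rows --pt "0 0 -0.1 0 0 0 0.6" --pt "0 0 -0.1 0 0 0 0.6" --pt "0 0 -0.1 0 0 0 0.6" --pt "0 0 -0.1 0 0 0 0.6" --pt "0 0 -2 0 0 0 0.6" --pt "0 0 -6 0 0 0 0.6" --pt "0 0 -11 0 0 0 0.6" --pt "0 0 -16 0 0 0 0.6" --pt "0 0 -20 0 0 0 0.6" --pt "0 0 -20 0 0 0 0.6" --pt "10 15 -20 0 0 0 0.6" --pt "-15 15 -20 0 0 0 0.6" --pt "-25 10 -20 0 0 0 0.6" --pt "-30 0 -20 0 0 0 0.6" --pt "-30 0 -20 0 0 0 0.6" --pt "-30 0 -20 0 0 0 0.6" --pt "-30 0 -20 0 0 0 0.6" --pt "-30 0 -20 0 0 0 0.6" --pt "-30 0 -20 0 0 0 0.6" --pt "-30 0 -20 0 0 0 0.6"

```text
time: 26.9
tool_pos: [0.4089, -0.2689, 0.2387]
tool_rot: [-3.14, -0.001, 1.355]
contact_force: [0.7, 0.9, -0.2]
opening: 0.0551
grip_force: 0.0
```

```bash
python3 - <<'E'
from h import *
for n in('top','side'):
    p,d=optics.read_camera(n);cv2.imwrite(f'pics/{n}9.png',cv2.resize(p[...,::-1],(800,600),interpolation=cv2.INTER_CUBIC))
    C=cloud(n,d)
    if n=='top':
        m=(C[...,2]>.05)&(C[...,2]<.07)&(abs(C[...,0]-.473)<.08)&(abs(C[...,1]-.024)<.1);print(rect(C[m]),np.median(C[m][:,2]))
        C0=cloud(n,np.load('pics/top0.npz')['d'])
        for q,(x,y,r) in dict(jar=(.547,.158,.04),beaker=(.362,.123,.045),reag=(.708,.232,.045),dish=(.802,.106,.06),rinse=(.79,-.065,.05)).items():
            for A in(C0,C):
                m=(A[...,2]>.025)&(np.hypot(A[...,0]-x,A[...,1]-y)<r);print(q,A[m].mean(0).round(4),end=' ')
        print()
E
```

```text
(array([473.7,  24.7]), array([119.9,  36.2]), 77.8) 0.06002689991763832
jar [0.5457 0.1565 0.0813] jar [0.5457 0.1565 0.0815] beaker [0.3593 0.1265 0.0703] beaker [0.3593 0.1266 0.0702] reag [0.6998 0.2281 0.0883] reag [0.6997 0.228  0.088 ] dish [0.7999 0.1056 0.0452] dish [0.7998 0.1059 0.0453] rinse [ 0.7863 -0.0637  0.1011] rinse [ 0.7864 -0.0637  0.101 ]
```

View pics/top9.png

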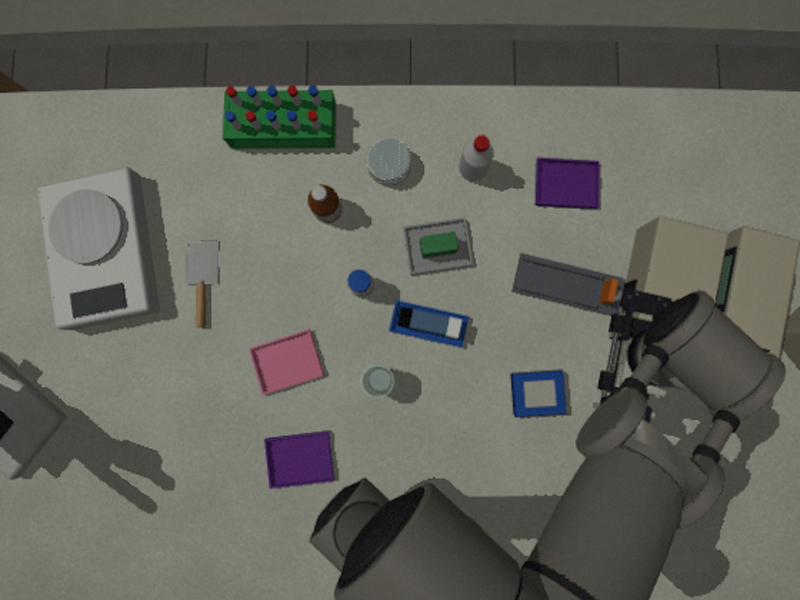

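The bar lies flat in the cradle at (430,324) and the sample is in the tray at (439,245). The bystanders have not moved, the plate is back out at (609,291), and the arm is clear of everything.

```bash
python3 -c "
from cell import robot
print(robot.hand_in())"
```

```text
the job is handed in; nothing more can be done
None
```

The calibration is done and handed in at about 27 s: the sample is in the steel tray, the black end and then the white end each held the plate at its stop for over a second, and the bar lies flat in the blue cradle with nothing else seen to have moved.

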